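# Close the sample vial and press its label holder home

## Robot

A 6-joint arm with a two-finger parallel gripper is mounted at the origin on the work surface; the furniture and walls round the work are solid. World frame = base frame: x ahead of the robot, y to its left, z up, the work surface at z = 0. Lengths are in m, angles in rad, forces in N, time in s.
With the tool pointing down it reaches from about 0.35 to 0.85 m from the base axis. Payload 8.1 kg.
Tool frame: the origin (TCP) lies at the very end of the fingers, on their centre line; the grasp point (between the pads) lies 19 mm behind it; z points along the fingers, y is the line along which they close (so a half turn about z gives the same grasp; the last joint's range is limited). The gripper opens to 93 mm and grips with 3 to 60 N. Pads are 15 mm wide; open, the fingers measure 128 mm over their backs; the gripper's body (75 mm by 188 mm) begins 65 mm behind the grasp point.
Start: joints at [1.175, 0.13, 1.488, -0, 1.523, -0.085], TCP at [0.183, 0.571, 0.219] pointing down, gripper open.
Joint ranges: [-2.96, 2.96], [-0.89, 2.26], [0.02, 2.5], [-1.34, 4.48], [0, 2.73], [-2.66, 2.66]. Speed limits (rad/s): [2.39, 2.39, 2.79, 3.14, 3.14, 3.14].

## Interface

Orientations are given as a rotation vector (axis times angle).
In Python, from plant import monitor, eyes, ticket gives the robot as it stands.
- The arm moves only by the tool arm_command, never from a script. Its argument "deltas" is a list that holds one entry, the list of rows, each a list of 6 numbers: the shift along the world's x, y, z in cm, then the turn, a rotation vector about the world's x, y, z in degrees. In form: [[[tx, ty, tz, rx, ry, rz], ...]]. A call has 1 to 12 rows; each row shifts and turns the commanded pose from where the row before left it; what a row does not reach is not made up. A row lasts 1/12 s, in which the tool goes at most 41.7 mm and 7.16 degrees, less where a joint would pass 70% of its speed; a pose out of reach is approached as far as the arm can. A call is refused whole if a number of a shift passes 4.17 or a number of a turn 7.16, either way. A call with a gripper value outside its range is refused whole. "gripper" is the opening, from -1 (shut) to 1 (fully open), set as the call begins (left out, the last holds). The fingers move at their own pace and stop on an object; "squeeze" is the grip in N (left out, the last holds). Time passes only in rows, so rows that do not move let the fingers close. It gives the time, the measured TCP pose, the force, the opening and the grip force at its end, in the units of the state.
- monitor.read_state(): the state, without advancing time (a new reading comes with each control period).
- eyes.read_camera(name): name is "scene" or "top" or "wrist"; returns the picture (420x560x3 uint8, blue, green, red); there is no depth.
- eyes.camera_model(name): a dict with "fx", "fy", "cx", "cy" (pixels), "rvec" (rotation vector, rad) and "tvec" (3), from world to camera coordinates, as OpenCV has them. Camera axes: x right, y down, z forward; pixel columns grow to the right and rows downward; lengths in m; the calibration is good to about 2 mm. A picture is of the moment at which its call begins: read the wrist's pose just before it. camera_model takes no time and is no camera call; for the wrist camera it gives the pose at the moment of the call.
- ticket.close_job(): hands the job in; it is judged then, once.
The state is a dict: "t": time; "q": joint angles; "dq": joint speeds; "joint_torque": joint torques, N m; "tool_pos": TCP position; "orientation": TCP orientation; "force": force on the tool from outside, world axes, zero at the start; "wrist_torque": the same for the moment, N m; "opening": finger opening in m; "gripper_force": force on a finger pad.
Only numpy, scipy, OpenCV 4.12 (cv2) and the standard library are available. Lean on these libraries where they do the work, as an engineer would, in place of code of your own. Each camera call takes 0.05 s, during which the arm holds its last target. There are 200 camera calls.

## Task

One bay of the vial rack still has an open vial and an empty label channel. First push the stoppered rod from its stand down into that vial until the cap sits on the mouth, and let go of it; then take the label holder by its tab, slide its plate down behind the lip of that same bay and press it fully home against the spring foot. Finish still holding the label holder pressed home with the gripper, and do not disturb the timer, the staining jar or the two dropper bottles that stand around the rack.

Things in the scene. Friction and masses are not known exactly. Their poses are not given: they have to be found in the camera images.
- rack: steel base plate of the vial rack, 80 (x) x 190 (y) x 6 mm, fixed; origin under its centre; x axis points to the back, away from the robot (small yaw). Three bays 60 mm apart along its y stand on it; one (left, middle or right) is open, the other two already have rod and label holder in place
- bay_open: the open bay, fixed, yaw as the rack, origin under its centre, 6 mm above the worktop; 58 mm wide (y). Grey block 34 high holding the vial; towards the robot (-x) the label channel between an upstand (50 high, face at x -18) and the lip (34 high, inner face at x -27): gap 9 in x, 50 in y between end cheeks. The full bays look alike; their caps and tabs are 82 high
- vial_mouth (a point): centre of the mouth of the open vial in bay_open (bay frame 16, 0, 58 mm), 64 mm above the worktop: opening 11 mm, rim outside 16 mm (white collar to 19 mm), 54 mm deep, upright
- channel (a point): middle of the label channel of the open bay, at the height of the lip's top (bay frame -22.5, 0, 34 mm; 40 mm above the worktop); axes as the bay. A spring foot lies at the bottom of the channel: its top 18 mm below this point at rest, 24 mm when pressed home
- foot (a joint): spring foot at the bottom of the channel: 0 at rest, 0.006 m fully pressed down (end stop). Takes about 3 N to start and 8 N to hold fully pressed; it springs up again when released
- rod_stand: grey block 44 x 44 x 62 mm on a 56 mm square black base, fixed; origin under its centre; the rod stands in its hole (11 mm wide) with the cap resting on the top
- rod: stoppered rod, loose, 20 g, upright: white stem 6 mm thick from the origin (its tip) up 50 mm, thickening evenly to 8 mm over the last 12 mm below the cap; grey round cap 16 mm wide (3 mm flange of 17 mm at its foot) from 50 to 74 mm. z points up along the rod. Grip the cap
- cap_seat (a point): underside of the rod's cap on its axis, 50 mm above the tip; it lies on the vial's mouth when the rod is fully in
- holder_stand: grey slotted block 36 (x) x 64 (y) x 40 mm, fixed; origin under its centre; slot 6 mm wide in x, 52 mm long in y, floor 10 mm above the worktop; the label holder stands loosely in it and may lean a few degrees
- holder: label holder, loose, 30 g: white plate 4 (x) x 44 (y) x 44 mm (z) with a paper label on its -x face, and on top of it a grey grip tab 10 (x) x 24 (y) mm from 44 to 72 mm height. Origin under the middle of the plate; z up. It may go in either way round
- timer: bystander: white bench timer 33 x 68 x 56 mm, loose, left of the rack near the wall
- staining_jar: bystander: glass staining jar with black lid, 62 mm wide, 92 mm high, loose, at the back right
- dropper_bottle: bystander: brown dropper bottle 33 mm wide, 102 mm high, loose, at the back right
- ink_bottle: bystander: a like brown dropper bottle, 33 mm wide, 102 mm high, loose, beside the other, nearer the rack

How it is judged:
By the outcome, as a careful person would: the job done as asked, in the order asked, and still so for the second after the job is handed in, while the arm keeps its last pose, push and grip.
It also fails if it takes over 58 s, if anything falls off the work surface, if the arm or the gripper's body presses on something with over 40 N, if the wrist force passes 120 N, or if a joint passes its speed limit or range.

## Working session

There is one attempt and no reset: what is moved stays moved. The work goes in short steps, Python scripts to look and compute and a tool call to move; the robot and the scene stay as the last step left them, time stands still between calls to the robot, and variables do not carry over. Pictures are saved under pics/ and viewed, at most 10 in all, crops included, and the job is handed in when it is done.

Besides the shell and the picture viewer there is one more tool, called as name(argument=value, ...) on one line, values as JSON. arm_command: Moves the arm, as the interface text tells. Its arguments: {"type":"object","properties":{"deltas":{"type":"array"},"gripper":{"type":"number"},"squeeze":{"type":"number"}},"required":["deltas"]}

```bash
mkdir -p pics; ls; python3 - <<'E'
from plant import monitor, eyes
import cv2, numpy as np
s=monitor.read_state(); print({k:np.round(v,3).tolist() for k,v in s.items()})
for n in("scene","top"):
    cv2.imwrite(f"pics/{n}0.png",eyes.read_camera(n)); m=eyes.camera_model(n)
    R=cv2.Rodrigues(np.array(m["rvec"]))[0]; print(n,m, -R.T@np.array(m["tvec"]))
E
```

```text
pics
{'t': 0.0, 'q': [1.175, 0.131, 1.489, 0.0, 1.523, -0.085], 'dq': [-0.0, -0.0, -0.002, 0.002, 0.002, 0.001], 'joint_torque': [0.0, -55.981, -49.178, 0.077, 0.035, -0.0], 'tool_pos': [0.183, 0.571, 0.218], 'orientation': [-0.486, -3.103, 0.003], 'force': [-0.642, -0.435, 0.112], 'wrist_torque': [0.011, 0.049, 0.009], 'gripper_force': 0.0, 'opening': 0.093}
scene {'fx': 410.1173902339656, 'fy': 410.1173902339656, 'cx': 268.1720061193176, 'cy': 210.1381457957193, 'rvec': array([ 1.86399826, -1.53625342,  0.66951041]), 'tvec': array([-0.14517542,  0.37588145,  0.58217281])} [-0.14267099 -0.17949097  0.66986262]
top {'fx': 464.4209837356868, 'fy': 464.4209837356868, 'cx': 267.7499467503108, 'cy': 209.88793593120602, 'rvec': array([ 2.17767766, -2.15352752,  0.15464548]), 'tvec': array([-0.07976583,  0.45583598,  0.92735255])} [ 0.33794579 -0.05793369  0.978043  ]
```

View pics/scene0.png

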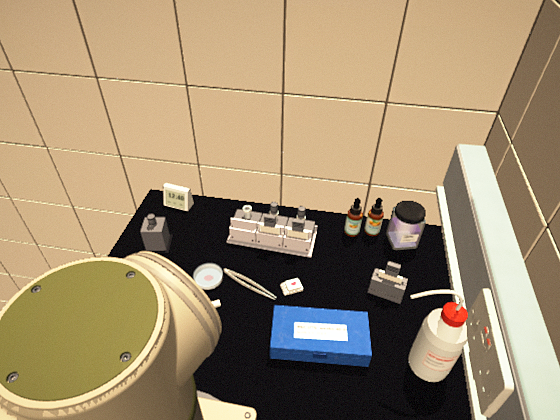

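View pics/top0.png

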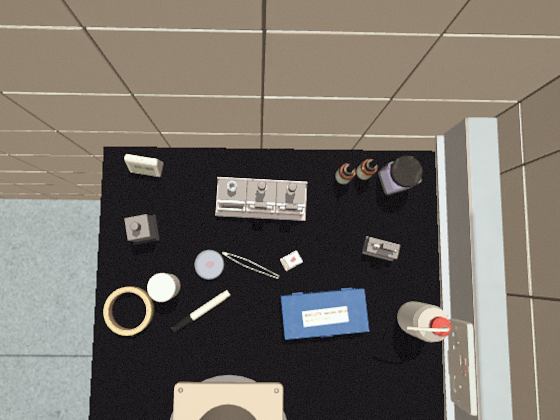

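The open bay is the left one: its vial is at top-view pixel (231,187). The rod stand is at (141,228) and the holder stand at (381,248). I'll enlarge these areas.

```bash
cat > h.py <<'E'
import cv2, numpy as np
from plant import monitor, eyes
def cam(n):
    m=eyes.camera_model(n); R=cv2.Rodrigues(np.array(m["rvec"]))[0]
    K=np.array([[m["fx"],0,m["cx"]],[0,m["fy"],m["cy"]],[0,0,1]]); return K,R,np.array(m["tvec"]).reshape(3)
def onplane(c,uv,z):
    K,R,t=c; d=R.T@np.linalg.inv(K)@np.array([uv[0],uv[1],1.]); o=-R.T@t
    return o+d*(z-o[2])/d[2]
def proj(c,P):
    K,R,t=c; p=K@(R@np.asarray(P,float)+t); return p[:2]/p[2]
def tri(cs,uvs):
    A=np.zeros((3,3));b=np.zeros(3)
    for c,uv in zip(cs,uvs):
        o=-c[1].T@c[2]; d=onplane(c,uv,0)-o; d/=np.linalg.norm(d); M=np.eye(3)-np.outer(d,d); A+=M;b+=M@o
    return np.linalg.solve(A,b)
E
python3 - <<'E'
from h import *
T=cv2.imread("pics/top0.png");S=cv2.imread("pics/scene0.png")
def crop(I,x,y,w,h,k): return cv2.resize(I[y:y+h,x:x+w],None,fx=k,fy=k,interpolation=cv2.INTER_CUBIC)
o=np.zeros((600,800,3),np.uint8)
def put(im,x,y): o[y:y+im.shape[0],x:x+im.shape[1]]=im
put(crop(T,210,170,100,56,5),0,0)      # rack top: 500x280
put(crop(T,120,205,44,44,6),510,0)     # rod stand
put(crop(S,225,195,100,64,5),0,280)    # rack scene
put(crop(T,356,228,50,40,6),500,280) 
put(crop(S,138,205,40,50,3),510,520-0) if 0 else None
cv2.imwrite("pics/m0.png",o)
c=cam("top")
for n,uv,z in [("vial",(231,187),.064),("rodcap",(136,227),.086),("tab",(378,246),.082)]: print(n,onplane(c,uv,z).round(4))
E
```

```text
vial [ 4.974e-01 -4.000e-04  6.400e-02]
rodcap [0.4134 0.1786 0.086 ]
tab [ 0.3823 -0.2878  0.082 ]
```

View pics/m0.png

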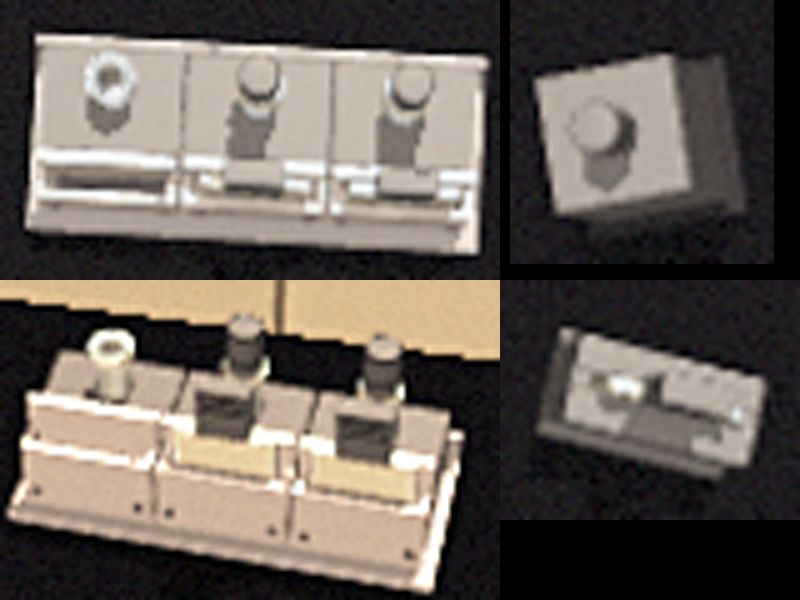

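```bash
python3 - <<'E'
from h import *
c=cam("top"); cs=cam("scene")
P=lambda x,y,ox,oy,k,z:onplane(c,(ox+(x+.5)/k-.5,oy+(y+.5)/k-.5),z)[:2]
r=[P(x,y,210,170,5,.006) for x,y in[(37,37),(487,60),(480,253),(28,228)]]
print("rack",np.round(r,4).tolist(),[np.linalg.norm(r[i]-r[i-1]).round(4) for i in range(4)],"ctr",np.mean(r,0))
print("yaws",[np.degrees(np.arctan2(*(a-b)[[1,0]])).round(2) for a,b in[(r[0],r[3]),(r[1],r[2])]],[np.degrees(np.arctan2(*(a-b)[[1,0]])).round(2)-90 for a,b in[(r[0],r[1]),(r[3],r[2])]])
print("vial top",P(108,78,210,170,5,.064))
uvT=(210+108.5/5-.5,170+78.5/5-.5); uvS=(225+110.5/5-.5,195+(345-280+.5)/5-.5); print("vial tri",tri([c,cs],[uvT,uvS]))
q=[P(x-510,y,120,205,6,.062) for x,y in[(537,78),(671,55),(692,190),(557,213)]]
print("rodstand",np.mean(q,0),[np.linalg.norm(q[i]-q[i-1]).round(4) for i in range(4)])
print("rodcap",P(599-510,126,120,205,6,.086))
q=[P(x-500,y-280,356,228,6,.040) for x,y in[(580,330),(767,378),(747,465),(563,420)]]
print("holdst",np.mean(q,0),[np.linalg.norm(q[i]-q[i-1]).round(4) for i in range(4)],np.degrees(np.arctan2(*(q[0]-q[1])[[1,0]]))-90)
print("back edge",onplane(c,(270,150),0),onplane(c,(437,150),0))
m=eyes.camera_model("wrist"); s=monitor.read_state(); K,R,t=cam("wrist"); o=-R.T@t
Rt=cv2.Rodrigues(np.array(s["orientation"]))[0]
print("wristcam in tool",Rt.T@(o-s["tool_pos"]),"axes",(Rt.T@R.T).round(2).tolist(),K[0,0],"tool y",Rt[:,1])
E
```

```text
rack [[0.5287, 0.0334], [0.5213, -0.1581], [0.4387, -0.1551], [0.447, 0.0353]] [np.float64(0.0817), np.float64(0.1916), np.float64(0.0827), np.float64(0.1905)] ctr [ 0.48390705 -0.06110653]
yaws [np.float64(-1.3), np.float64(-2.08)] [np.float64(-2.1899999999999977), np.float64(-2.5)]
vial top [ 0.50104197 -0.00067737]
vial tri [ 0.50068371 -0.001187    0.06651766]
rodstand [0.4156935 0.183055 ] [np.float64(0.0451), np.float64(0.0443), np.float64(0.0452), np.float64(0.0443)]
rodcap [0.41609671 0.18171218]
holdst [ 0.38191736 -0.30857061] [np.float64(0.0311), np.float64(0.0651), np.float64(0.0303), np.float64(0.0636)] -13.802388960635511
back edge [ 0.59061666 -0.07874777  0.        ] [ 0.59600649 -0.44166412  0.        ]
wristcam in tool [ 7.05856215e-02 -1.24650173e-04 -1.66632465e-01] axes [[-0.0, -0.97, -0.26], [1.0, -0.0, -0.0], [0.0, -0.26, 0.97]] 333.48536055935745 tool y [ 0.30580373  0.95209313 -0.00165851]
```

Checked the points: the rack measures 82 x 191 mm at yaw about -2.2°, and the vial computed from the rack agrees with the direct measurement to within 2 mm. Next I move above the rod.

arm_command(deltas=[[[1.94,-3.24,-0.4,0,0,1.3],[1.94,-3.24,-0.4,0,0,1.3],[1.94,-3.24,-0.4,0,0,1.3],[1.94,-3.24,-0.4,0,0,1.3],[1.94,-3.24,-0.4,0,0,1.3],[1.94,-3.24,-0.4,0,0,1.3],[1.94,-3.24,-0.4,0,0,1.3],[1.94,-3.24,-0.4,0,0,1.3],[1.94,-3.24,-0.4,0,0,1.3],[1.94,-3.24,-0.4,0,0,1.3],[1.94,-3.24,-0.4,0,0,1.3],[1.94,-3.24,-0.4,0,0,1.3]]], gripper=-0.1)

```text
t: 1.1
tool_pos: [0.4166, 0.1807, 0.1703]
orientation: [-0.059, -3.141, -0.0]
force: [0.3, 0.1, -0.2]
opening: 0.042
gripper_force: 0.0
```

arm_command(deltas=[[[0,0,0,0,0,0],[0,0,0,0,0,0],[0,0,0,0,0,0]]])

```text
t: 1.35
tool_pos: [0.4159, 0.1826, 0.1704]
orientation: [-0.063, -3.14, -0.0]
force: [-0.7, -0.0, 0.3]
opening: 0.0419
gripper_force: 0.0
```

```bash
python3 - <<'E'
from h import *
c=cam("wrist"); s=monitor.read_state(); I=eyes.read_camera("wrist")
cv2.imwrite("pics/w1.png",I); print(s["t"],s["tool_pos"],s["orientation"],s["opening"])
print(proj(c,[.416,.182,.086]),proj(c,[.501,-.001,.064]))
E
```

```text
1.35 [0.41591067 0.18257228 0.17035492] [-6.27873787e-02 -3.14004830e+00 -3.77986607e-04] 0.04191195505143235
[280.54727096 211.85185357] [ 84.93764551 302.26593733]
```

View pics/w1.png

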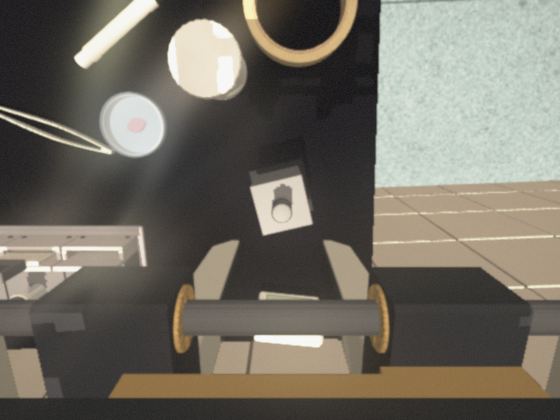

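The wrist picture shows the cap at (282,212), against a predicted (280.5,212), so the TCP is over it to within 1 mm. I descend and grip.

arm_command(deltas=[[[0,0,-2.6,0,0,0],[0,0,-2.6,0,0,0],[0,0,-2.6,0,0,0],[0,0,-1.5,0,0,0],[0,0,-1.0,0,0,0],[0,0,0,0,0,0],[0,0,0,0,0,0]]])

```text
t: 1.98
tool_pos: [0.4159, 0.1833, 0.0679]
orientation: [-0.058, -3.141, 0.0]
force: [-0.3, 0.2, 0.5]
opening: 0.042
gripper_force: 0.0
```

arm_command(deltas=[[[0,0,0,0,0,0],[0,0,0,0,0,0],[0,0,0,0,0,0],[0,0,0,0,0,0],[0,0,0,0,0,0],[0,0,0,0,0,0]]], gripper=-1, squeeze=25)

```text
t: 2.48
tool_pos: [0.4168, 0.1826, 0.0683]
orientation: [0.061, 3.14, 0.001]
force: [0.2, -0.3, 4.0]
opening: 0.0156
gripper_force: 25.0
```

arm_command(deltas=[[[0,0,1.5,0,0,0],[0,0,2.5,0,0,0],[0,0,2.5,0,0,0],[0,0,2.2,0,0,0],[1.4,-1.9,0,0,0,0],[1.4,-1.9,0,0,0,0],[1.4,-1.9,0,0,0,0],[1.4,-1.9,0,0,0,0],[1.4,-1.9,0,0,0,0],[1.4,-1.8,0,0,0,0],[0,0,0,0,0,0],[0,0,0,0,0,0]]])

```text
t: 3.48
tool_pos: [0.5004, 0.0686, 0.1544]
orientation: [-0.064, -3.14, -0.0]
force: [0.1, 1.0, -0.2]
opening: 0.015
gripper_force: 25.0
```

arm_command(deltas=[[[0,0,0,0,0,0],[0,0,0,0,0,0]]])

```text
t: 3.65
tool_pos: [0.4997, 0.0701, 0.1545]
orientation: [-0.06, -3.141, -0.0]
force: [0.7, -0.1, -0.3]
opening: 0.0154
gripper_force: 25.0
```

```bash
python3 - <<'E'
from h import *
c=cam("wrist"); s=monitor.read_state(); I=eyes.read_camera("wrist")
T=eyes.read_camera("scene"); cv2.imwrite("pics/s2raw.png",T); cv2.imwrite("pics/w2raw.png",I)
uv=proj(c,[.501,-.001,.064]); print(s["t"],s["tool_pos"],s["orientation"],uv)
P=s["tool_pos"]; us=proj(cam("scene"),P+[0,0,-.02]); print(us)
o=np.zeros((420,800,3),np.uint8); o[:]=0; o[:, :400]=I[:,:400]
x,y=(us-50).astype(int); x0,y0=max(x,0),max(y,0); k=cv2.resize(T[y0:y0+100,x0:x0+100],(400,400),interpolation=cv2.INTER_CUBIC); o[:400,400:]=k; print(x0,y0)
cv2.imwrite("pics/m2.png",o)
E
```

```text
3.65 [0.4997191  0.07012217 0.15447178] [-5.95641197e-02 -3.14051900e+00 -3.71065586e-04] [192.77748251 214.49950004]
[211.99241187 179.68876267]
161 129
```

View pics/m2.png

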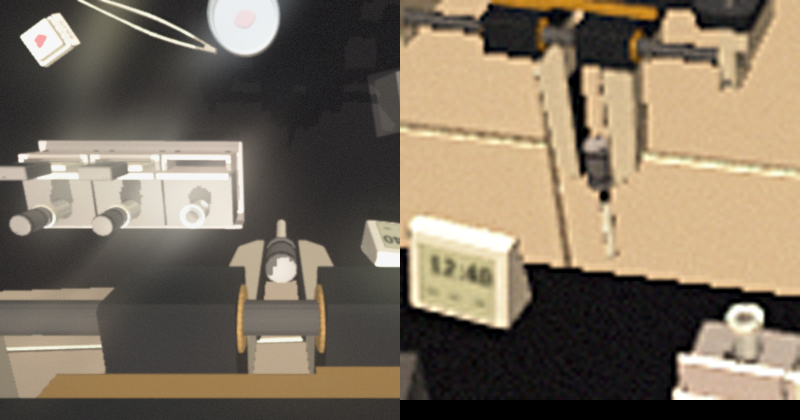

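```bash
python3 - <<'E'
from h import *
c=cam("wrist"); cs=cam("scene"); P=monitor.read_state()["tool_pos"]
for n,dz in(("top",.0177),("tip",-.0563)): print(n,proj(c,P+[0,0,dz]),(proj(cs,P+[0,0,dz])-[161,129])*4+[400,0])
I=cv2.imread("pics/w2raw.png")[200:290,225:340]; T=cv2.imread("pics/s2raw.png")[155:200,195:230]
o=np.zeros((540,800,3),np.uint8); a=cv2.resize(I,None,fx=4,fy=4,interpolation=2); b=cv2.resize(T,None,fx=9,fy=9,interpolation=2)
o[:360,:460]=a; o[:405,470:785]=b; cv2.imwrite("pics/m3.png",o)
E
```

```text
top [281.57580598 268.55316293] [596.59256775 144.22374044]
tip [281.33037959 222.52550326] [610.37914467 255.23723495]
```

View pics/m3.png

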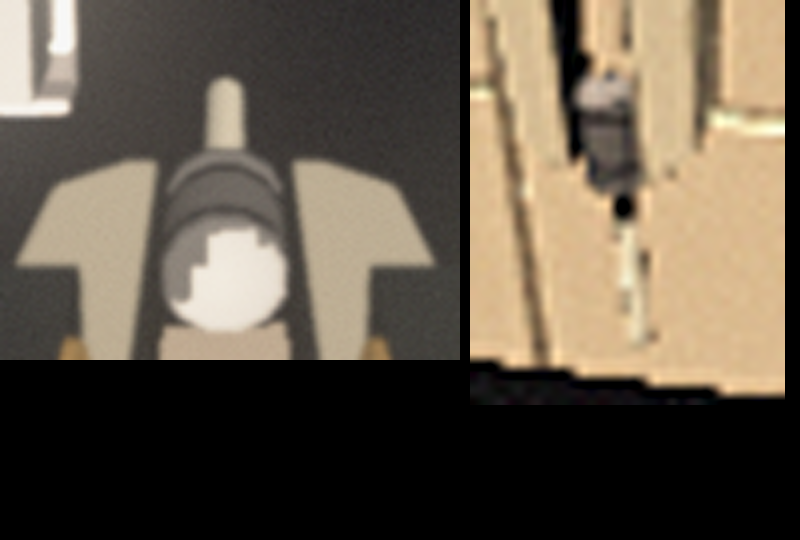

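The rod hangs upright in the grip: tip at (281,221) against a predicted (281,222). The vial is at (193,214) as predicted. I move over the vial and insert.

arm_command(deltas=[[[0.04,-1.78,0,0,0,0],[0.04,-1.78,0,0,0,0],[0.04,-1.77,0,0,0,0],[0.03,-1.77,0,0,0,0],[0,0,0,0,0,0],[0,0,-1.2,0,0,0],[0,0,-1.2,0,0,0],[0,0,0,0,0,0],[0,0,0,0,0,0],[0,0,0,0,0,0]]])

```text
t: 4.58
tool_pos: [0.5014, -0.0008, 0.1301]
orientation: [-0.059, -3.14, -0.0]
force: [-0.5, 0.3, -0.5]
opening: 0.0155
gripper_force: 25.0
```

arm_command(deltas=[[[0,0,-0.6,0,0,0],[0,0,-0.6,0,0,0],[0,0,-0.6,0,0,0],[0,0,-0.6,0,0,0],[0,0,0,0,0,0],[0,0,0,0,0,0]]])

```text
t: 5.08
tool_pos: [0.5012, -0.0015, 0.1059]
orientation: [-0.061, -3.14, -0.0]
force: [-1.0, 0.4, -0.3]
opening: 0.015
gripper_force: 25.0
```

arm_command(deltas=[[[0,0,-0.6,0,0,0],[0,0,-0.6,0,0,0],[0,0,-0.6,0,0,0],[0,0,-0.6,0,0,0],[0,0,-0.3,0,0,0],[0,0,0,0,0,0],[0,0,0,0,0,0]]])

```text
t: 5.67
tool_pos: [0.5015, -0.0015, 0.0793]
orientation: [-0.061, -3.14, -0.0]
force: [0.7, -1.2, 0.9]
opening: 0.0152
gripper_force: 25.0
```

arm_command(deltas=[[[0,0,-0.3,0,0,0],[0,0,-0.3,0,0,0],[0,0,-0.2,0,0,0],[0,0,-0.1,0,0,0],[0,0,0,0,0,0],[0,0,0,0,0,0]]])

```text
t: 6.17
tool_pos: [0.5018, -0.0015, 0.0706]
orientation: [0.06, 3.141, -0.0]
force: [-1.0, 0.1, -0.6]
opening: 0.0153
gripper_force: 25.0
```

arm_command(deltas=[[[0,0,-0.1,0,0,0],[0,0,-0.1,0,0,0],[0,0,0,0,0,0],[0,0,0,0,0,0]]])

```text
t: 6.5
tool_pos: [0.5022, -0.0016, 0.0702]
orientation: [0.06, 3.14, -0.0]
force: [-6.5, 0.8, 13.8]
opening: 0.0155
gripper_force: 25.0
```

arm_command(deltas=[[[0,0,0,0,0,0],[0,0,0,0,0,0],[0,0,0,0,0,0],[0,0,0,0,0,0]]], gripper=-0.3)

```text
t: 6.83
tool_pos: [0.5017, -0.0015, 0.0685]
orientation: [-0.061, -3.141, -0.0]
force: [0.4, -0.1, 0.1]
opening: 0.0318
gripper_force: 0.0
```

arm_command(deltas=[[[0,0,1.5,0,0,0],[0,0,2.5,0,0,0],[0,0,2.5,0,0,0],[0,0,2.5,0,0,0],[-2,1,0,0,0,0],[-2.5,1,0,0,0,0],[-2.5,1,0,0,0,0],[-1,1,0,0,0,0],[0,0,0,0,0,0],[0,0,0,0,0,0]]])

```text
t: 7.67
tool_pos: [0.4219, 0.0386, 0.1588]
orientation: [0.059, 3.14, -0.0]
force: [0.2, -0.9, -0.1]
opening: 0.0329
gripper_force: 0.0
```

```bash
python3 - <<'E'
from h import *
s=monitor.read_state(); print(s["t"],s["tool_pos"],s["orientation"])
I=eyes.read_camera("scene"); T=eyes.read_camera("top")
o=np.zeros((600,800,3),np.uint8)
o[:320,:500]=cv2.resize(I[195:259,225:325],None,fx=5,fy=5,interpolation=2)
o[320:600,:500]=cv2.resize(T[170:226,210:310],None,fx=5,fy=5,interpolation=2)
o[:360,510:800]=cv2.resize(I[255:315,364:412],(290,360),interpolation=2)
cv2.imwrite("pics/m4.png",o)
c=cam("scene"); print(proj(c,[.5012,-.0015,.088]), proj(cam("top"),[.5012,-.0015,.088]))
E
```

```text
7.6667 [0.42190425 0.03862623 0.15875793] [ 5.86755102e-02  3.14004395e+00 -2.72301008e-04]
[246.22343407 200.08571364] [230.89434081 182.94273928]
```

View pics/m4.png

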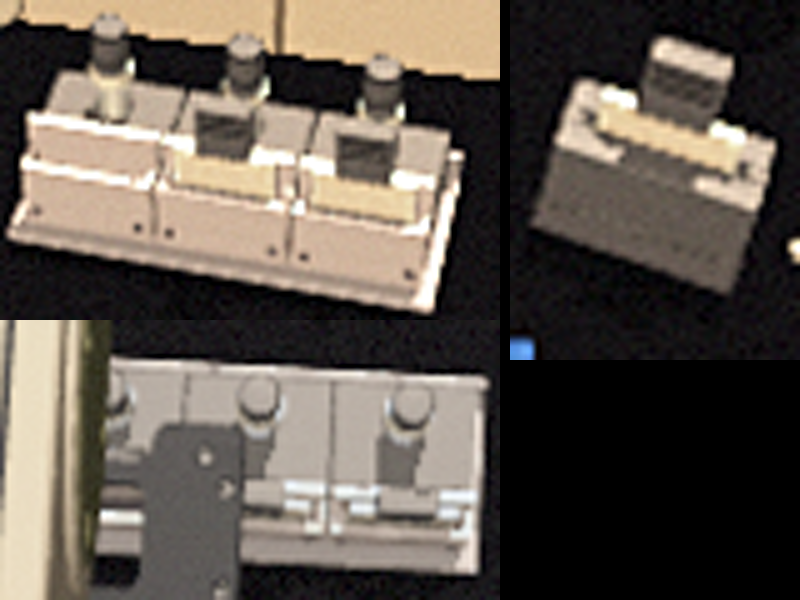

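The rod is seated: its cap is level with the neighbouring ones, with the top at scene pixel (246,199.5) against a predicted (246,200). Next is the holder, with a turn to close across its tab.

arm_command(deltas=[[[-0.2,-2.2,0.1,0,0,-6.8],[-0.2,-2.2,0.1,0,0,-6.8],[-0.2,-2.2,0.1,0,0,-6.8],[-0.2,-2.2,0.1,0,0,-6.8],[-0.2,-2.2,0.1,0,0,-6.8],[-0.2,-2.2,0.1,0,0,-6.8],[-0.2,-2.2,0.1,0,0,-6.8],[-0.2,-2.2,0.1,0,0,-6.8],[-0.2,-2.2,0.1,0,0,-6.8],[-0.2,-2.2,0.1,0,0,-6.8]]])

```text
t: 8.6
tool_pos: [0.4019, -0.1836, 0.1685]
orientation: [-1.815, -2.564, 0.0]
force: [0.4, -0.0, -0.7]
opening: 0.0321
gripper_force: 0.0
```

arm_command(deltas=[[[-0.2,-2.2,0,0,0,-6.8],[-0.2,-2.2,0,0,0,-6.8],[-0.2,-2.2,0,0,0,-6.8],[-0.2,-2.2,0,0,0,-6.8],[-0.2,-2.2,0,0,0,-6.4],[0,0,0,0,0,0],[0,0,0,0,0,0],[0,0,0,0,0,0]]])

```text
t: 9.27
tool_pos: [0.3917, -0.2916, 0.1682]
orientation: [-2.47, -1.939, -0.0]
force: [0.4, 0.6, 0.1]
opening: 0.0331
gripper_force: 0.0
```

```bash
python3 - <<'E'
from h import *
c=cam("wrist"); s=monitor.read_state(); I=eyes.read_camera("wrist")
cv2.imwrite("pics/w5.png",I); Rt=cv2.Rodrigues(np.array(s["orientation"]))[0]
print(s["t"],s["tool_pos"],s["q"],Rt[:,1],s["opening"])
print(onplane(cam("scene"),(393.8,264.7),.082))
np.savez("w5",K=c[0],R=c[1],t=c[2])
E
```

```text
9.2667 [ 0.3917213  -0.29155819  0.16817825] [-7.45105089e-01 -1.45446130e-01  1.85521799e+00  2.83867032e-04
  1.43294270e+00 -5.05640401e-01] [ 9.71455522e-01 -2.37220264e-01 -8.45351038e-04] 0.03305497009416966
[ 0.38237763 -0.30967252  0.082     ]
```

View pics/w5.png

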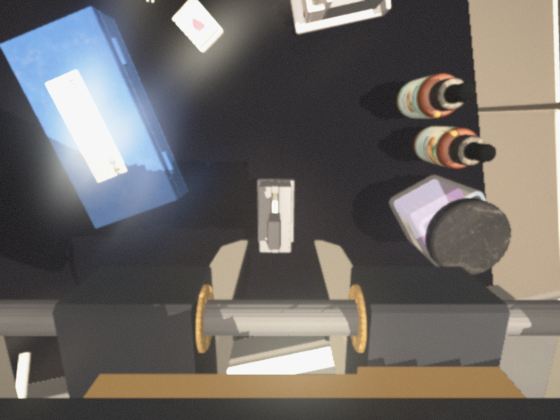

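```bash
python3 - <<'E'
import cv2
I=cv2.imread("pics/w5.png")[170:265,245:310]; cv2.imwrite("pics/m5.png",cv2.resize(I,None,fx=6,fy=6,interpolation=2))
E
```

```text
(no output)
```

View pics/m5.png

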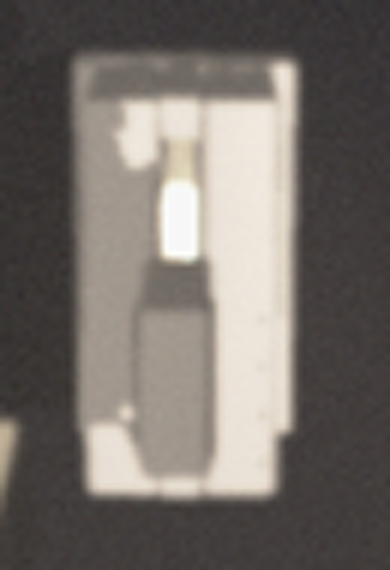

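```bash
python3 - <<'E'
from h import *
d=np.load("w5.npz"); c=(d["K"],d["R"],d["t"])
P=lambda x,y,z: onplane(c,(245+(x+.5)/6-.5,170+(y+.5)/6-.5),z)
t=[P(x,y,.082) for x,y in[(138,308),(212,308),(212,472),(138,472)]]; print("tab",np.mean(t,0),[np.linalg.norm(t[i]-t[i-1]).round(4) for i in range(4)])
b=[P(x,y,.040) for x,y in[(85,98),(275,98),(277,493),(88,493)]]; print("stand",np.mean(b,0),[np.linalg.norm(b[i]-b[i-1]).round(4) for i in range(4)])
u=b[0]-b[3]; print("stand yaw",np.degrees(np.arctan2(u[1],u[0]))-90); u=b[1]-b[2]; print(np.degrees(np.arctan2(u[1],u[0]))-90)
u=t[0]-t[3]; print("tab yaw",np.degrees(np.arctan2(u[1],u[0]))-90); u=t[1]-t[2]; print(np.degrees(np.arctan2(u[1],u[0]))-90)
print("plate top mid col",P(180,225,.054))
E
```

```text
tab [ 0.38250889 -0.30897811  0.082     ] [np.float64(0.0232), np.float64(0.0098), np.float64(0.0232), np.float64(0.01)]
stand [ 0.38252641 -0.30928161  0.04      ] [np.float64(0.0636), np.float64(0.0285), np.float64(0.0636), np.float64(0.0299)]
stand yaw -14.293129032809318
-13.033030664268423
tab yaw -14.329483691411028
-13.783178048363752
plate top mid col [ 0.386414   -0.29396484  0.054     ]
```

The tab measures 23 x 10 mm with its centre at (0.3825, -0.309), yaw -14° and no visible lean. The scene camera agrees. I grasp it.

arm_command(deltas=[[[-0.46,-0.87,-1,0,0,-0.2],[-0.46,-0.87,-1,0,0,0],[0,0,-2,0,0,0],[0,0,-2.5,0,0,0],[0,0,-2.5,0,0,0],[0,0,-1.5,0,0,0],[0,0,-0.7,0,0,0],[0,0,0,0,0,0],[0,0,0,0,0,0]]])

```text
t: 10.07
tool_pos: [0.3823, -0.309, 0.0565]
orientation: [-2.475, -1.934, 0.0]
force: [0.6, 0.2, 0.6]
opening: 0.0328
gripper_force: 0.0
```

arm_command(deltas=[[[0,0,0,0,0,0],[0,0,0,0,0,0],[0,0,0,0,0,0],[0,0,0,0,0,0],[0,0,0,0,0,0],[0,0,0,0,0,0]]], gripper=-1, squeeze=45)

```text
t: 10.57
tool_pos: [0.3827, -0.3093, 0.0575]
orientation: [2.475, 1.934, -0.0]
force: [-2.8, 0.5, 6.3]
opening: 0.0096
gripper_force: 45.0
```

arm_command(deltas=[[[0,0,1.2,0,0,0],[0,0,2.4,0,0,0],[0,0,2.6,0,0,0],[0,0,2.6,0,0,0],[0,0,2.0,0,0,0],[1.0,3.1,0,0,0,1.7],[1.0,3.1,0,0,0,1.7],[1.0,3.1,0,0,0,1.7],[1.0,3.1,0,0,0,1.7],[1.0,3.1,0,0,0,1.7],[1.0,3.1,0,0,0,1.7]]])

```text
t: 11.48
tool_pos: [0.443, -0.1214, 0.1657]
orientation: [2.292, 2.147, 0.001]
force: [0.8, -0.4, -1.0]
opening: 0.0096
gripper_force: 45.0
```

arm_command(deltas=[[[1.0,3.1,0,0,0,1.5],[1.0,3.1,0,0,0,0],[0,0,0,0,0,0],[0,0,0,0,0,0],[0,0,0,0,0,0]]])

```text
t: 11.9
tool_pos: [0.4626, -0.0612, 0.1651]
orientation: [2.264, 2.177, -0.0]
force: [-0.0, -0.1, -1.1]
opening: 0.01
gripper_force: 45.0
```

```bash
python3 - <<'E'
from h import *
c=cam("wrist"); s=monitor.read_state(); I=eyes.read_camera("wrist"); np.savez("w6",K=c[0],R=c[1],t=c[2])
Rt=cv2.Rodrigues(np.array(s["orientation"]))[0]; P=s["tool_pos"]
print(s["t"],P,np.degrees(np.arctan2(Rt[1,1],Rt[0,1])),s["opening"])
cv2.imwrite("pics/w6raw.png",I)
cr=I[70:280,190:370]; cv2.imwrite("pics/w6.png",cv2.resize(cr,None,fx=2.85,fy=2.85,interpolation=2))
for n,q in(("chan",[.463,0,.04]),("vialcap",[.501,-.001,.088]),("tabtop",P+[0,0,.026]),("platebot",P+[0,0,-.046])): u=proj(c,q); print(n,u,(u-[190,70])*2.85)
E
```

```text
11.9 [ 0.46257156 -0.06118809  0.16512337] -2.257170283695982 0.009961109202750543
chan [277.3742223  130.05432303] [249.01653354 171.15482064]
vialcap [330.03610137 131.69474437] [399.1028889  175.83002145]
tabtop [279.03244401 277.24607097] [253.74246543 590.65130225]
platebot [279.50895072 227.71484628] [255.10050954 449.48731191]
```

View pics/w6.png

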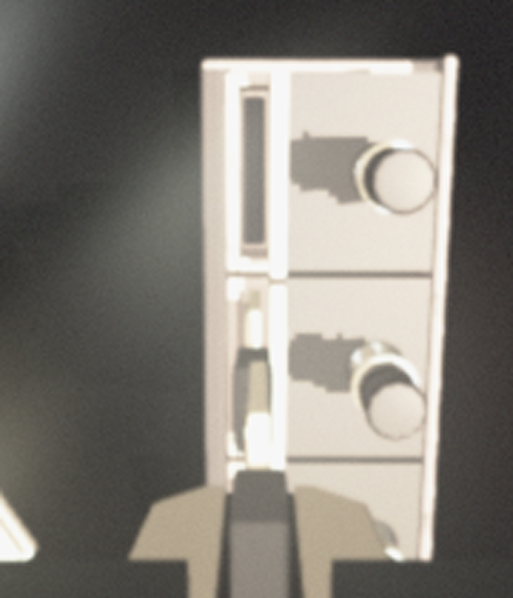

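```bash
python3 - <<'E'
from h import *
d=np.load("w6.npz"); c=(d["K"],d["R"],d["t"]); P=np.array([.46257,-.06119,.16512])
Q=lambda x,y,z: onplane(c,(190+(x+.5)/2.85-.5,70+(y+.5)/2.85-.5),z)
print("lip inner",Q(240,170,.040),"upstand",Q(271,170,.056))
print("cheek ends y",Q(255,88,.04),Q(255,255,.04),"cap",Q(401,181,.088), "bay seam",Q(360,273,.04))
print("rack corner back L",Q(452,60,.006),"front L",Q(205,62,.006),)
a,b=Q(443,100,.006),Q(424,550,.006)
for n,o in(("+y edge bottom",[-.0009,.022,-.046]),("+y edge top",[0.0009,.022,-.002])): print(n,(proj(c,P+o)-[190,70])*2.85)
I=cv2.cvtColor(cv2.imread("pics/w6raw.png"),6)
for r in(120,130,140): print(r,I[r,266:292].tolist())
for r in(212,218,224,230): print(r,I[r,266:292].tolist())
print("col", [I[v,278] for v in range(95,165)])
E
```

```text
lip inner [0.4600553  0.00072394 0.04      ] upstand [0.46914234 0.00088037 0.056     ]
cheek ends y [0.46549522 0.0239052  0.04      ] [ 0.46349883 -0.02476749  0.04      ] cap [ 0.50124187 -0.00204858  0.088     ] bay seam [ 0.4955293  -0.03156431  0.04      ]
rack corner back L [0.52963904 0.03164786 0.006     ] front L [0.44953697 0.03421818 0.006     ]
+y edge bottom [247.27308717 358.63428651]
+y edge top [254.38400447 412.04683016]
120 [210, 214, 223, 242, 247, 247, 247, 245, 224, 184, 149, 140, 140, 139, 140, 137, 160, 206, 229, 247, 247, 247, 247, 247, 246, 219]
130 [210, 213, 222, 241, 247, 247, 247, 242, 217, 180, 153, 143, 141, 140, 136, 138, 159, 208, 232, 247, 247, 247, 247, 247, 245, 206]
140 [208, 214, 222, 240, 247, 247, 247, 245, 224, 177, 150, 139, 140, 137, 137, 135, 156, 208, 233, 247, 247, 247, 247, 247, 245, 231]
212 [199, 207, 200, 199, 206, 184, 156, 152, 153, 157, 172, 192, 200, 203, 198, 200, 199, 188, 176, 227, 247, 247, 247, 247, 239, 224]
218 [200, 202, 201, 197, 204, 180, 156, 148, 148, 160, 213, 246, 247, 247, 247, 247, 247, 247, 244, 240, 247, 247, 24
[... 642 characters left out ...]
int8(138), np.uint8(141), np.uint8(140), np.uint8(144), np.uint8(139), np.uint8(141), np.uint8(143), np.uint8(140), np.uint8(141), np.uint8(140), np.uint8(138), np.uint8(140), np.uint8(141), np.uint8(139), np.uint8(139), np.uint8(141), np.uint8(139), np.uint8(139), np.uint8(138), np.uint8(141), np.uint8(137), np.uint8(137), np.uint8(140), np.uint8(140), np.uint8(137), np.uint8(135), np.uint8(134), np.uint8(136), np.uint8(137), np.uint8(137), np.uint8(132), np.uint8(135), np.uint8(137), np.uint8(136), np.uint8(134), np.uint8(134), np.uint8(136), np.uint8(172), np.uint8(201), np.uint8(192), np.uint8(180), np.uint8(183), np.uint8(209), np.uint8(235), np.uint8(244), np.uint8(247), np.uint8(246)]
```

```bash
python3 - <<'E'
from h import *
d=np.load("w6.npz"); c=(d["K"],d["R"],d["t"]); P=np.array([.46257,-.06119,.16512])
B=cv2.imread("pics/w6raw.png")
for r in range(186,220,4): print(r,[int(v) for v in B[r,268:292].mean(1)])
a=np.radians(-2.26); R=np.array([[np.cos(a),-np.sin(a),0],[np.sin(a),np.cos(a),0],[0,0,1]])
for n,o in(("b-",[-.002,.022,-.046]),("b+",[.002,.022,-.046]),("t-",[-.002,.022,-.002]),("t+",[.002,.022,-.002])): print(n,proj(c,P+R@o))
ch=np.array([.4646,-.0004,0])
for x in(-.005,.005):
  for y in(-.012,.012):
    for z in(.060,.088): print("nbr tab",x,y,z,proj(c,ch+R@[x,-.06+y,z]))
E
```

```text
186 [203, 205, 220, 225, 219, 201, 191, 203, 228, 238, 244, 247, 247, 243, 229, 224, 238, 247, 247, 247, 247, 247, 243, 226]
190 [202, 206, 219, 224, 219, 201, 185, 196, 220, 232, 240, 246, 246, 239, 223, 219, 237, 247, 247, 247, 247, 247, 241, 198]
194 [200, 200, 218, 220, 199, 154, 128, 124, 124, 123, 123, 122, 124, 124, 123, 133, 204, 246, 247, 247, 247, 247, 233, 173]
198 [198, 198, 211, 201, 162, 135, 131, 131, 135, 155, 184, 194, 195, 194, 186, 166, 168, 233, 247, 247, 247, 247, 232, 173]
202 [200, 198, 208, 182, 156, 148, 149, 154, 158, 172, 190, 194, 195, 196, 190, 175, 155, 209, 246, 247, 247, 247, 240, 213]
206 [198, 197, 204, 183, 154, 149, 150, 148, 153, 175, 190, 196, 196, 194, 192, 180, 158, 209, 246, 247, 247, 247, 241, 224]
210 [200, 196, 204, 180, 153, 148, 150, 150, 160, 181, 192, 195, 195, 194, 191, 180, 165, 219, 246, 247, 247, 246, 237, 223]
214 [196, 194, 202, 180, 153, 147, 149, 152, 168, 199, 213, 217, 217, 218, 216, 210, 195, 228, 247, 247, 247, 246, 236, 220]
218 [198, 194, 201, 177, 154, 146, 146, 157, 207, 245, 247, 247, 247, 247, 247, 247, 242, 237, 247, 247, 247, 246, 236, 220]
b- [276.40569662 195.75833422]
b+ [282.52224529 195.75575431]
t- [275.39882367 214.61305182]
t+ [282.99574975 214.60970379]
nbr tab -0.005 -0.012 0.06 [273.42745915 218.09144444]
nbr tab -0.005 -0.012 0.088 [272.67552787 228.64994133]
nbr tab -0.005 0.012 0.06 [273.2546085  190.48229222]
nbr tab -0.005 0.012 0.088 [272.46535486 198.32241744]
nbr tab 0.005 -0.012 0.06 [285.17883903 218.0862245 ]
nbr tab 0.005 -0.012 0.088 [285.66475053 228.64403396]
nbr tab 0.005 0.012 0.06 [285.2692389  190.47728815]
nbr tab 0.005 0.012 0.088 [285.7769692  198.31676848]
```

arm_command(deltas=[[[0.03,1.53,0,0,0,0],[0.03,1.53,0,0,0,0],[0.03,1.53,0,0,0,0],[0.03,1.53,0,0,0,0],[0,0,-1.5,0,0,0],[0,0,-2.0,0,0,0],[0,0,-2.0,0,0,0],[0,0,-1.0,0,0,0],[0,0,0,0,0,0],[0,0,0,0,0,0]]])

```text
t: 12.78
tool_pos: [0.4634, -0.0006, 0.0996]
orientation: [-2.267, -2.174, 0.001]
force: [0.2, 0.0, -0.2]
opening: 0.0098
gripper_force: 45.0
```

arm_command(deltas=[[[0,0,-0.5,0,0,0],[0,0,-0.5,0,0,0],[0,0,-0.5,0,0,0],[0,0,0,0,0,0],[0,0,0,0,0,0]]])

```text
t: 13.2
tool_pos: [0.4636, 0.0003, 0.0844]
orientation: [-2.265, -2.176, 0.001]
force: [-0.2, -0.2, 0.7]
opening: 0.0097
gripper_force: 45.0
```

arm_command(deltas=[[[0,0,-0.4,0,0,0],[0,0,-0.4,0,0,0],[0,0,-0.4,0,0,0],[0,0,0,0,0,0],[0,0,0,0,0,0]]])

```text
t: 13.62
tool_pos: [0.4634, 0.0004, 0.0722]
orientation: [-2.265, -2.176, 0.001]
force: [-0.0, -0.4, 0.3]
opening: 0.0095
gripper_force: 45.0
```

arm_command(deltas=[[[0,0,-0.2,0,0,0],[0,0,-0.2,0,0,0],[0,0,-0.1,0,0,0],[0,0,0,0,0,0],[0,0,0,0,0,0]]])

```text
t: 14.03
tool_pos: [0.4641, 0.0002, 0.0681]
orientation: [2.265, 2.176, 0.001]
force: [0.1, 0.7, 4.2]
opening: 0.0099
gripper_force: 45.0
```

arm_command(deltas=[[[0,0,-0.2,0,0,0],[0,0,-0.2,0,0,0],[0,0,0,0,0,0],[0,0,0,0,0,0]]])

```text
t: 14.37
tool_pos: [0.4642, 0.0002, 0.0641]
orientation: [2.265, 2.176, 0.001]
force: [-1.7, 0.0, 7.7]
opening: 0.0101
gripper_force: 45.0
```

arm_command(deltas=[[[0,0,-0.1,0,0,0],[0,0,0,0,0,0],[0,0,0,0,0,0]]])

```text
t: 14.62
tool_pos: [0.4642, 0.0002, 0.0634]
orientation: [2.265, 2.176, 0.001]
force: [-1.6, 0.1, 10.2]
opening: 0.0097
gripper_force: 45.0
```

arm_command(deltas=[[[0,0,-0.1,0,0,0],[0,0,0,0,0,0],[0,0,0,0,0,0]]])

```text
t: 14.87
tool_pos: [0.4645, 0.0002, 0.0633]
orientation: [2.265, 2.176, 0.001]
force: [-6.5, 1.1, 17.7]
opening: 0.0095
gripper_force: 45.0
```

arm_command(deltas=[[[0,0,0,0,0,0],[0,0,0,0,0,0],[0,0,0,0,0,0],[0,0,0,0,0,0],[0,0,0,0,0,0],[0,0,0,0,0,0]]])

```text
t: 15.37
tool_pos: [0.4645, 0.0002, 0.0633]
orientation: [2.265, 2.176, 0.001]
force: [-5.3, 0.3, 17.6]
opening: 0.0097
gripper_force: 45.0
```

```bash
python3 - <<'E'
from h import *
A=cv2.imread("pics/top0.png"); B=eyes.read_camera("top"); D=cv2.absdiff(A,B).max(2)
for n,(x,y,w,h) in dict(timer=(120,150,48,30),bottles=(332,155,48,32),jar=(378,152,48,46)).items(): print(n,(D[y:y+h,x:x+w]>45).sum())
c=cam("wrist"); I=eyes.read_camera("wrist"); s=monitor.read_state(); P=s["tool_pos"]; print(s["force"],P,s["gripper_force"])
E
```

```text
timer 673
bottles 0
jar 0
[-6.53009713  1.08681562 17.74387768] [4.64469140e-01 2.14701875e-04 6.33211780e-02] 45.003780126571655
```

```bash
python3 - <<'E'
from h import *
A=cv2.imread("pics/scene0.png"); S2=cv2.imread("pics/s2raw.png"); B=eyes.read_camera("scene"); r=np.s_[182:212,162:192]
for X in(S2,B):
    print((cv2.absdiff(A[r],X[r]).max(2)>45).sum())
    m=lambda I:cv2.moments((I[r].mean(2)>140).astype(np.uint8)*1,True)
print("edges", cv2.phaseCorrelate(cv2.cvtColor(A[r],6).astype(np.float32),cv2.cvtColor(B[r],6).astype(np.float32)))
E
```

```text
0
0
edges ((0.01786674283375156, 0.08322621580242284), 1.032483476003011)
```

The timer has not moved: the scene view there is unchanged, so the top-view difference was the arm blocking the view. The holder is against the end stop and held with 17.7 N. I hand the job in.

```bash
python3 -c "
from plant import ticket
print(ticket.close_job())"
```

```text
the job is handed in; nothing more can be done
None
```

The job is handed in at about 15.5 s of the 58 s: the rod is seated in the left bay's vial and released, the label holder is held against the spring foot's end stop with about 18 N, and the timer, jar and bottles show no movement in the camera images.

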